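# Close up the slide case

### The job

Close up the open microscope slide case: first push its upright inner flap all the way down flat over the slides, and then push the hinged lid over and fully shut on top of it. Do it with pushes only: the case stays standing on the bench where it is, not lifted, tipped or shoved along, and the small things round it are left alone.

Things in the scene. Friction and masses are not known exactly. Their poses are not given: they have to be found in the camera images.
- case: Open blue slide case, loose, 1 kg, 100 (its x) x 175 (y) mm, 37 high when shut, tray rim 24 mm above the bench. Origin: centre of the underside, z up. x points from the flap-side wall (outer face x = -47 mm) to the lid-hinge wall (+45), pointing away from the robot, turned 0.6 rad to the right to 0.7 to the left; both hinge axes lie along y. It stands left of the microscope.
- flap (a joint): Angle of the grey inner flap: 0 = flat in the case over the slides (stop), 1.57 = upright, 1.8 = leaning towards the robot (stop). Starts near upright. Plate 60 mm wide (mid of case y), 3 thick, free edge 56 mm from the hinge. It stays at any angle (about 1 N at the edge): push it all the way down, towards case +x. Flat: top 23 mm above the bench, free edge at case x = +16 mm.
- flap_hinge (a point): Middle of the flap's hinge axis: case x = -40 mm, y = 0, 21 mm above the bench. (A tall fixed microscope stands to the right of the case, its left side at about world y = 0.18 m; keep the hand clear of it.)
- flap_edge (a point): Middle of the flap's free edge, 56 mm from the hinge.
- case_lid (a joint): Angle of the blue lid: 0 = shut, 1.57 = upright, 1.83 = leaning back away from the robot (stop). Starts open. The lid is light (about 0.1 kg) and its hinge friction (0.04 N m) about balances its weight: it may stop at any angle or sink slowly, so push it all the way over and down (1 to 2 N at its edge).
- lid_hinge (a point): Middle of the lid's hinge axis: case x = +48 mm, y = 0, 24 mm above the bench.
- lid_edge (a point): Middle of the lid's free edge, on its outer (top) face: 95 mm from the hinge along the lid and 13 mm out from the hinge plane. The lid is a shallow cover 13 mm deep, 175 mm wide. Shut, this point is at case x = -47 mm, 37 mm above the bench, the outer face level; with the lid upright the outer face looks away from the robot, 13 mm behind the hinge axis.
- dropper: Small white dropper bottle with black cap, 33 mm wide, 93 mm high, standing loose to the left of the case; leave alone. Origin at the centre of its underside.
- dish: Covered petri dish, 60 mm across, 15 mm high, loose, on the bench behind the case; leave alone. Origin at the centre of its underside.
- counter: White hand tally counter, 57 x 70 x 21 mm, loose, on the bench behind the case, left of the dish; leave alone. Origin at the centre of its underside.

How it is judged:
By the outcome, as a careful person would: the job done as asked, in the order asked, and still so for the second after the job is handed in, with the robot touching nothing.
It also fails if it takes over 54 s, if anything falls off the work surface, if the arm or the gripper's body presses on something with over 40 N, if the wrist force passes 120 N, or if a joint passes its speed limit or range.

### The arm

A 6-joint arm with a two-finger parallel gripper is mounted at the origin on a cart in front of the work surface, level with it; the furniture and walls round the work are solid. World frame = base frame: x ahead of the robot, y to its left, z up, the work surface at z = 0. Lengths are in mm, angles in rad, forces in N, time in s.
With the tool pointing down it reaches from about 250 to 800 mm from the base axis. Payload 3.9 kg.
Tool frame: the origin (TCP) lies midway between the tips of the shut fingers; the grasp point (between the pads) lies 19 mm behind it; z points along the fingers, y is the line along which they close (so a half turn about z gives the same grasp; the last joint's range is limited). The gripper opens to 85 mm and grips with 20 to 120 N. Pads are 22 mm wide; open, the fingers measure 114 mm over their backs; the gripper's body (76 mm by 85 mm) begins 54 mm behind the grasp point. The pads swing forward as they close: fully open they stand 13 mm farther back than shut.
Start: joints at [1.31, 0.26, -0.138, 1.173, 0, 1.571], TCP at [135.369, 507.238, 231.304] pointing down, gripper open.
Joint ranges: [-2.78, 2.78], [-0.83, 1.72], [-1.28, 1.37], [-1.9, 2.12], [-1.57, 1.48], [-3.14, 3.14]. Speed limits (rad/s): [2.57, 2.57, 3.14, 3.14, 3.14, 3.14].

### API

Orientations are given as a 3x3 rotation matrix whose columns are the frame's x, y, z axes.
In Python, from plant import status, snapshot, camera_params, job, outline_of gives the robot as it stands.
- The arm moves only by the shell command python3 -m crank 'ROWS'. ROWS is JSON, a list of rows, each an object with "claw": the gripper command: -1 is fully open, 1 is shut, values between are in proportion; "slide": the shift along the world's x, y, z in m, a list of three; "turn": the turn about the world's z in rad. A call has 1 to 20 rows; each row is the pose to reach, as a shift and turn from the pose commanded when the call began; what a row does not reach only later rows make up. A row lasts 1/12 s, in which the tool goes at most 41.7 mm and 7.16 degrees, less where a joint would pass 70% of its speed; a pose out of reach is approached as far as the arm can. A call with a gripper value outside its range is refused whole. The fingers move at their own pace and stop on an object; the grip force is fixed at half the most. Time passes only in rows, so rows that repeat a pose let the fingers close. It gives the time, the measured TCP pose, the force, the opening and the grip force at its end, in the units of the state.
- status.observe(): the state, without advancing time (a new reading comes with each control period).
- snapshot(name): name is "side" or "top" or "wrist"; returns the picture (384x512x3 uint8, red, green, blue); there is no depth.
- camera_params(name): a dict with "vertical_fov" (degrees; the focal length in pixels is half the picture's height over the tangent of half this angle, whatever the lens; pixels are square), "cx", "cy" (the principal point, pixels), "world_to_cam" (4x4, takes a point from world to camera coordinates). Camera axes: x right, y down, z forward; pixel columns grow to the right and rows downward; lengths in mm; the calibration is good to about 2 mm. The wrist camera is an equidistant fisheye: a pixel r from the principal point sees the ray r / f radians off the axis. A picture is of the moment at which its call begins: read the wrist's pose just before it. camera_params takes no time and is no camera call; for the wrist camera it gives the pose at the moment of the call.
- job.hand_in(): hands the job in; it is judged then, once.
Trained networks look in the newest picture that a camera, given by its name, has taken for a name from the list of things; names that differ only in an ending like _2 or _b are one class to them, and where a whole thing is asked for, a point or a joint stands for the part that bears it (a point fixed in the world has none). Each returns a list of dicts, best first, with "confidence" (0 to 1); they miss things now and then, are a little off and sometimes report something else, mostly with a low value. They report only what shows in the picture. A call takes as long as a camera call.
- outline_of(name, camera): "pixels" (384x512 bool, what is visible of it) and "rect" ([left, top, right, bottom] in pixels, round what is visible of it).
The state is a dict: "t": time; "qpos": joint angles; "dq": joint speeds; "joint_efforts": joint torques, N m; "ee_pos": TCP position; "ee_rot": TCP orientation; "ft_force": force on the tool from outside, world axes, zero at the start; "moment": the same for the moment, N m; "opening": finger opening in mm; "grasp_force": force on a finger pad.
Only numpy, scipy, OpenCV 4.12 (cv2) and the standard library are available. Lean on these libraries where they do the work, as an engineer would, in place of code of your own. Each camera call takes 0.05 s, during which the arm holds its last target. There are 200 camera calls.

## Working session

There is one attempt and no reset: what is moved stays moved. The work goes in short steps, Python scripts to look and compute and a shell command to move; the robot and the scene stay as the last step left them, time stands still between calls to the robot, and variables do not carry over. Pictures are saved under pics/ and viewed, at most 10 in all, crops included, and the job is handed in when it is done.

```bash
mkdir -p pics; ls
cat > h.py <<'E'
import numpy as np, cv2
from plant import status, snapshot, camera_params, job, outline_of
def snap(n,f):
    im=snapshot(n); cv2.imwrite(f'pics/{f}.png',im[:,:,::-1]); return im
def proj(n,P):
    c=camera_params(n); f=192/np.tan(np.radians(c['vertical_fov']/2)); W=np.array(c['world_to_cam'])
    p=np.c_[np.atleast_2d(P),np.ones(len(np.atleast_2d(P)))]@W.T
    return np.c_[f*p[:,0]/p[:,2]+c['cx'],f*p[:,1]/p[:,2]+c['cy']]
def ray(n,uv,z):
    c=camera_params(n); f=192/np.tan(np.radians(c['vertical_fov']/2)); W=np.array(c['world_to_cam']);R=W[:3,:3];o=-R.T@W[:3,3]
    d=R.T@np.array([(uv[0]-c['cx'])/f,(uv[1]-c['cy'])/f,1]); return o+d*(z-o[2])/d[2]
E
python3 - <<'E'
from h import *
a=snap('top','top0');b=snap('side','side0')
cv2.imwrite('pics/both0.png',cv2.resize(np.hstack([a,b])[:,:,::-1],(800,300)))
for n in('top','side'):
    for k in('case','flap','case_lid','dropper','dish','counter'):
        for r in outline_of(k,n)[:1]: print(n,k,round(r['confidence'],2),r['rect'])
    c=camera_params(n);W=np.array(c['world_to_cam']);print(n,-W[:3,:3].T@W[:3,3],W[2,:3],c['vertical_fov'])
E
```

```text
pics
top case 0.85 [265.8, 207.4, 353.2, 272.0]
top flap 0.61 [294.5, 264.5, 324.0, 264.8]
top case_lid 0.63 [264.1, 200.8, 356.9, 222.9]
top dropper 0.79 [203.6, 229.9, 221.6, 243.5]
top dish 0.97 [295.5, 122.8, 323.2, 147.9]
top counter 0.75 [251.6, 125.7, 272.3, 151.9]
top [363.44157146 441.21646363 881.62880648] [ 0.19361958  0.00791318 -0.98104477] 53.01603814803598
side case 0.6 [189.8, 187.3, 285.1, 306.0]
side flap 0.6 [201.6, 248.6, 220.5, 279.3]
side case_lid 0.82 [224.9, 187.2, 288.5, 273.9]
side dropper 0.53 [180.2, 161.9, 195.7, 189.5]
side dish 0.8 [317.2, 184.7, 342.4, 214.2]
side counter 0.53 [283.4, 158.7, 308.3, 180.8]
side [302.52435786  92.50488746 766.88472641] [ 0.26146074  0.4257337  -0.86625002] 53.4223268321075
```

View pics/top0.png

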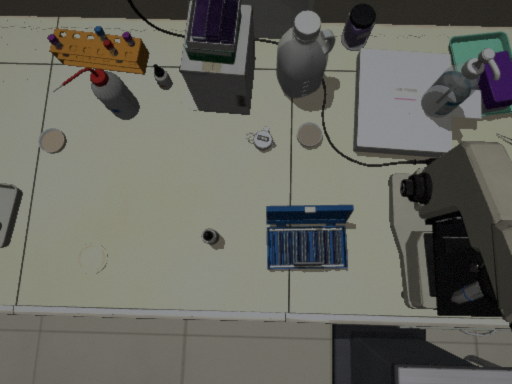

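View pics/side0.png

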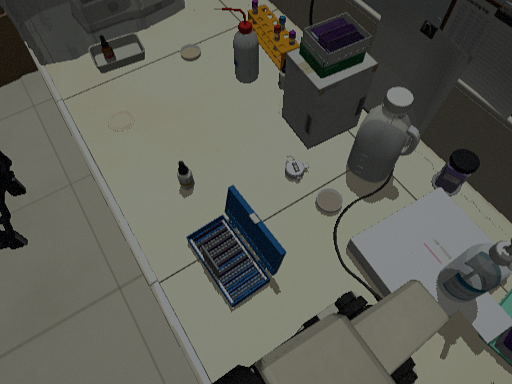

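The top view shows the case at (307,240), nearly aligned with the world axes. The lid is open at its back edge (309,214) and the dropper is at (210,237). The side view shows the flap upright along the case's front-left edge. I'll zoom in to fit the corners.

Run:
```python
from h import *
a=cv2.imread('pics/top0.png')[190:290,250:370]; b=cv2.imread('pics/side0.png')[175:315,175:300]
a=cv2.resize(a,None,fx=3.3,fy=3.3,interpolation=3);b=cv2.resize(b,None,fx=3.2,fy=3.2,interpolation=3)
o=np.zeros((448,800,3),np.uint8);o[:330,:396]=a;o[:448,400:800]=b
cv2.imwrite('pics/crop.png',o)
for uv in [(268,270),(346,267),(307,240)]:print(ray('top',uv,24))
for uv in [(210,243)]:print(ray('top',uv,0))
```

```text
[345.46770833 442.23924604  24.        ]
[356.3440931  272.53579632  24.        ]
[412.45570282 357.82884576  24.        ]
[401.30799918 575.36573903   0.        ]
```

View pics/crop.png

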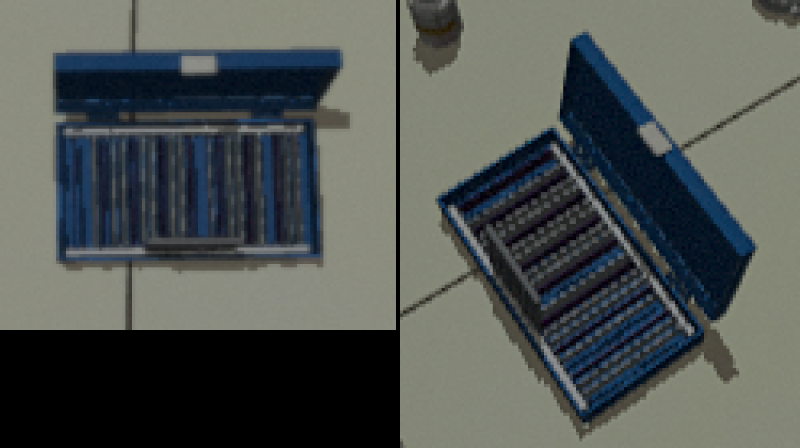

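The crop shows the tray rim corners, the lid's free edge along the top and the flap's free edge near the front wall. Now I'll fit the pose.

Run:
```python
from h import *
from scipy.optimize import least_squares
T=lambda l:np.array([(250+u/3.3,190+v/3.3) for u,v in l]); S=lambda l:np.array([(175+(u-400)/3.2,175+v/3.2) for u,v in l])
tr=np.array([[-47,87.5,24],[-47,-87.5,24],[45,-87.5,24],[45,87.5,24]])
def w(p,P):
    c,s=np.cos(p[2]),np.sin(p[2]);return np.array(P)@np.array([[c,-s,0],[s,c,0],[0,0,1]]).T+[p[0],p[1],0]
def lid(a,h=95,d=13): # outer edge pts
    x=48-h*np.cos(a)+d*np.sin(a);z=24+h*np.sin(a)+d*np.cos(a);return [[x,87.5,z],[x,-87.5,z]]
def flap(a):
    x=-40+56*np.cos(a);z=21+56*np.sin(a);return [[x,30,z],[x,-30,z]]
def res(p):
    r=[(proj('top',w(p,tr))-T([(57,262),(322,262),(314,120),(57,123)])),
       (proj('side',w(p,tr))-S([(438,202),(583,415),(702,335),(555,130)])),
       (proj('top',w(p,lid(p[3])))-T([(55,52),(341,51)])),
       (proj('side',w(p,lid(p[3])))-S([(585,34),(755,247)])),
       (proj('top',w(p,flap(p[4])))-T([(147,240),(237,240)])),
       (proj('side',w(p,flap(p[4])))-S([(487,225),(542,300)]))]
    return np.concatenate(r).ravel()
o=least_squares(res,[410,357,0,1.6,1.5],loss='soft_l1');p=o.x
print(p,res(p).reshape(-1,2).round(1).tolist())
for k,P in dict(fedge=flap(p[4]),lidedge=lid(p[3]),fh=[[-40,0,21]],lh=[[48,0,24]]).items():print(k,w(p,P).round(0).tolist())
```

```text
[3.96899940e+02 3.57492838e+02 3.57666418e-02 1.76541259e+00
 1.44259797e+00] [[0.3, -0.0], [0.4, -0.8], [0.7, -0.1], [-0.1, -0.2], [-1.5, -1.6], [-1.5, 0.9], [0.2, -1.1], [-1.3, -1.7], [0.2, 0.3], [0.6, -0.3], [-0.0, -0.9], [0.1, 0.6], [0.9, -0.2], [2.9, -0.5], [-0.2, -1.0], [-0.9, 0.1]]
fedge [[363.0, 386.0, 77.0], [365.0, 326.0, 77.0]]
lidedge [[473.0, 448.0, 115.0], [479.0, 273.0, 115.0]]
fh [[357.0, 356.0, 21.0]]
lh [[445.0, 359.0, 24.0]]
```

```bash
python3 - <<'E'
from h import *
s=status.observe();print(s['t'],np.round(s['ee_rot'],2).tolist(),np.round(s['ee_pos'],1))
print(ray('top',(309,135),8),ray('top',(262,139),10),ray('side',(329.5,200),8),ray('side',(296,169),10))
E
python3 -m crank '[{"slide":[0,0,0],"turn":0,"claw":1},{"slide":[0.03,-0.02,0],"turn":0,"claw":1},{"slide":[0.06,-0.05,0],"turn":0,"claw":1},{"slide":[0.09,-0.08,0],"turn":0,"claw":1},{"slide":[0.12,-0.11,0],"turn":0,"claw":1},{"slide":[0.15,-0.13,-0.03],"turn":0,"claw":1},{"slide":[0.18,-0.15,-0.06],"turn":0,"claw":1},{"slide":[0.19,-0.15,-0.09],"turn":0,"claw":1},{"slide":[0.19,-0.151,-0.11],"turn":0,"claw":1},{"slide":[0.19,-0.151,-0.13],"turn":0,"claw":1},{"slide":[0.19,-0.151,-0.13],"turn":0,"claw":1},{"slide":[0.19,-0.151,-0.13],"turn":0,"claw":1}]'
```

```text
0.7 [[-0.97, 0.26, 0.0], [0.26, 0.97, 0.0], [-0.0, 0.0, -1.0]] [135.4 507.2 231.3]
[660.73138819 353.14548204   8.        ] [647.32740651 464.35556597  10.        ] [662.78945421 351.77689506   8.        ] [647.88531953 459.99489508  10.        ]
t: 1.7
ee_pos: [324.8, 355.4, 100.7]
ee_rot: [[-0.966, 0.258, -0.002], [0.258, 0.966, -0.002], [0.001, -0.002, -1.0]]
ft_force: [-0.3, 0.9, 0.7]
opening: 0.4
grasp_force: 0.0
```

```bash
python3 -m crank '[{"slide":[0,0,-0.01],"turn":0.1,"claw":1},{"slide":[0,0.001,-0.025],"turn":0.2,"claw":1},{"slide":[0.005,0.001,-0.035],"turn":0.3,"claw":1},{"slide":[0.01,0.001,-0.035],"turn":0.3,"claw":1},{"slide":[0.01,0.001,-0.035],"turn":0.3,"claw":1}]'
python3 - <<'E'
from h import *
a=snap('top','top1')[160:310,220:400];b=snap('side','side1')[140:340,150:350]
cv2.imwrite('pics/both1.png',np.hstack([cv2.resize(a,(480,400)),cv2.resize(b,(320,320)).copy() if 0 else cv2.resize(b,(320,400))])[:,:,::-1])
E
```

```text
t: 2.12
ee_pos: [336.7, 358.5, 67.7]
ee_rot: [[-0.999, -0.037, 0.002], [-0.037, 0.999, 0.002], [-0.002, 0.002, -1.0]]
ft_force: [0.7, 0.1, 0.9]
opening: 0.1
grasp_force: 0.0
```

View pics/both1.png

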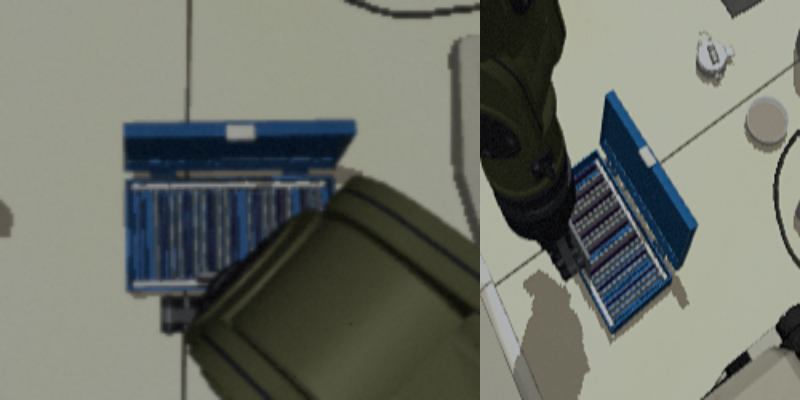

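The gripper stands in front of the flap, shut and lined up with the case. Now the arc, starting with its first part.

```bash
python3 -m crank '[{"slide":[0.006,0,0],"turn":0,"claw":1},{"slide":[0.012,0,0],"turn":0,"claw":1},{"slide":[0.017,0,0],"turn":0,"claw":1},{"slide":[0.022,0,-0.001],"turn":0,"claw":1},{"slide":[0.027,0.001,-0.002],"turn":0,"claw":1},{"slide":[0.031,0.001,-0.004],"turn":0,"claw":1},{"slide":[0.035,0.001,-0.006],"turn":0,"claw":1},{"slide":[0.039,0.001,-0.009],"turn":0,"claw":1},{"slide":[0.042,0.001,-0.011],"turn":0,"claw":1},{"slide":[0.045,0.001,-0.014],"turn":0,"claw":1},{"slide":[0.048,0.001,-0.018],"turn":0,"claw":1},{"slide":[0.048,0.001,-0.018],"turn":0,"claw":1}]'
python3 -m crank '[{"slide":[0.002,0,-0.004],"turn":0,"claw":1},{"slide":[0.004,0,-0.008],"turn":0,"claw":1},{"slide":[0.006,0,-0.012],"turn":0,"claw":1},{"slide":[0.007,0,-0.016],"turn":0,"claw":1},{"slide":[0.008,0,-0.02],"turn":0,"claw":1},{"slide":[0.008,0,-0.021],"turn":0,"claw":1},{"slide":[0.008,0,-0.021],"turn":0,"claw":1}]'
```

```text
t: 3.22
ee_pos: [383.7, 358.0, 47.5]
ee_rot: [[-0.999, -0.039, -0.0], [-0.039, 0.999, -0.001], [0.0, -0.001, -1.0]]
ft_force: [-0.4, -1.4, 0.2]
opening: -0.1
grasp_force: 0.0
t: 3.8
ee_pos: [391.0, 357.9, 26.7]
ee_rot: [[-0.999, -0.039, -0.001], [-0.039, 0.999, -0.001], [0.001, -0.001, -1.0]]
ft_force: [-0.1, 0.9, -0.2]
opening: 0.1
grasp_force: 0.0
```

```bash
python3 -m crank '[{"slide":[0,0,-0.001],"turn":0,"claw":1},{"slide":[0,0,-0.002],"turn":0,"claw":1},{"slide":[0,0,-0.003],"turn":0,"claw":1},{"slide":[0,0,-0.004],"turn":0,"claw":1},{"slide":[0,0,-0.004],"turn":0,"claw":1},{"slide":[0,0,-0.004],"turn":0,"claw":1}]'
python3 -c "
from h import *
a=snap('side','side2');cv2.imwrite('pics/s2.png',cv2.resize(a[170:320,170:310],None,fx=4,fy=4)[:,:,::-1])"
```

```text
t: 4.3
ee_pos: [391.3, 358.3, 23.3]
ee_rot: [[-0.999, -0.039, -0.0], [-0.039, 0.999, 0.0], [0.0, 0.0, -1.0]]
ft_force: [-0.0, -0.1, -0.5]
opening: -0.2
grasp_force: 0.0
```

View pics/s2.png

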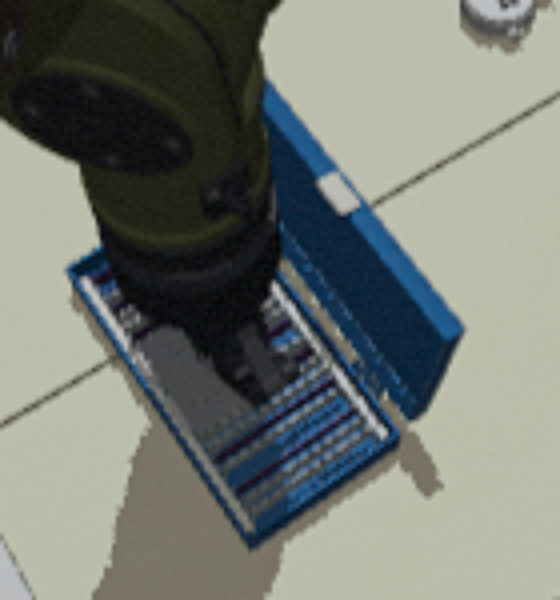

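The flap is under the finger and nearly flat, but I feel no stop yet, so I'll press further.

```bash
python3 -m crank '[{"slide":[0,0,-0.001],"turn":0,"claw":1},{"slide":[0,0,-0.002],"turn":0,"claw":1},{"slide":[0,0,-0.002],"turn":0,"claw":1},{"slide":[0,0,-0.002],"turn":0,"claw":1}]'
```

```text
t: 4.68
ee_pos: [391.5, 358.4, 22.3]
ee_rot: [[-0.999, -0.039, 0.0], [-0.039, 0.999, 0.001], [-0.0, 0.001, -1.0]]
ft_force: [-1.4, -1.8, 8.1]
opening: 0.3
grasp_force: 4.2
```

```bash
python3 -m crank '[{"slide":[0,0,0.01],"turn":0,"claw":1},{"slide":[0,0,0.04],"turn":0,"claw":1},{"slide":[0,0,0.075],"turn":0,"claw":1},{"slide":[0,0,0.11],"turn":0,"claw":1},{"slide":[0,0,0.145],"turn":0,"claw":1},{"slide":[0,0,0.15],"turn":0,"claw":1},{"slide":[0.035,0,0.15],"turn":0,"claw":1},{"slide":[0.07,0,0.15],"turn":0,"claw":1},{"slide":[0.105,0,0.15],"turn":0,"claw":1},{"slide":[0.125,0,0.15],"turn":0,"claw":1},{"slide":[0.125,0,0.15],"turn":0,"claw":1}]'
python3 -c "
from h import *
a=snap('side','side3')[140:320,170:330]; b=snap('wrist','w3')
cv2.imwrite('pics/s3.png',np.hstack([cv2.resize(a,(400,450)),cv2.resize(b,(400,450))])[:,:,::-1])"
```

```text
t: 5.6
ee_pos: [520.9, 358.2, 170.9]
ee_rot: [[-0.999, -0.036, 0.003], [-0.036, 0.999, 0.001], [-0.003, 0.001, -1.0]]
ft_force: [1.4, 0.1, 0.2]
opening: -0.0
grasp_force: 0.0
```

View pics/s3.png

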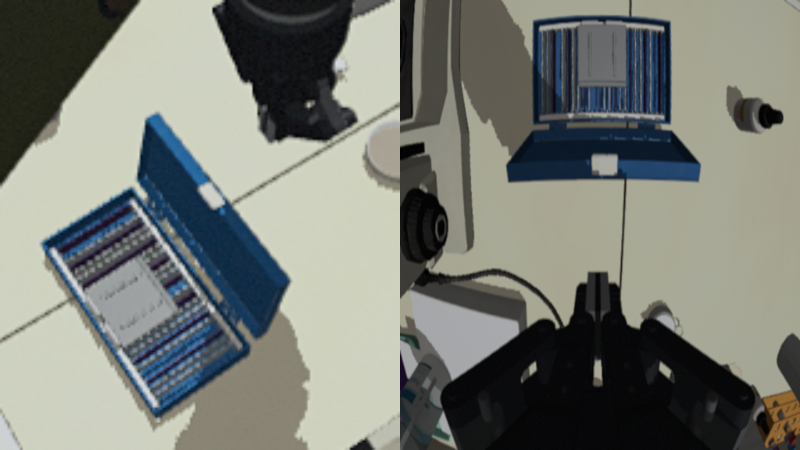

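The flap lies flat (grey plate in the side view at about (135,300)) and the case hasn't moved. The gripper is now behind the lid, so I'll start pushing it.

```bash
python3 -m crank '[{"slide":[0,0,-0.03],"turn":0,"claw":1},{"slide":[0,0,-0.06],"turn":0,"claw":1},{"slide":[-0.01,0,-0.07],"turn":0,"claw":1},{"slide":[-0.02,0,-0.07],"turn":0,"claw":1},{"slide":[-0.026,0,-0.07],"turn":0,"claw":1},{"slide":[-0.032,0,-0.07],"turn":0,"claw":1},{"slide":[-0.037,0,-0.069],"turn":0,"claw":1},{"slide":[-0.042,0,-0.067],"turn":0,"claw":1},{"slide":[-0.047,0,-0.066],"turn":0,"claw":1},{"slide":[-0.052,0,-0.066],"turn":0,"claw":1},{"slide":[-0.057,0,-0.065],"turn":0,"claw":1},{"slide":[-0.062,0,-0.065],"turn":0,"claw":1},{"slide":[-0.067,0,-0.066],"turn":0,"claw":1},{"slide":[-0.072,0,-0.066],"turn":0,"claw":1},{"slide":[-0.077,0,-0.067],"turn":0,"claw":1},{"slide":[-0.077,0,-0.067],"turn":0,"claw":1}]'
python3 -c "
from h import *
a=snap('side','side4')[140:320,170:330]; b=snap('top','t4')[160:310,220:400]
cv2.imwrite('pics/s4.png',np.hstack([cv2.resize(a,(360,405)),cv2.resize(b,(440,405))])[:,:,::-1])"
```

```text
t: 7.03
ee_pos: [437.7, 357.8, 103.9]
ee_rot: [[-0.999, -0.04, -0.002], [-0.04, 0.999, -0.001], [0.002, -0.001, -1.0]]
ft_force: [-0.6, -0.1, 0.4]
opening: -0.1
grasp_force: 0.0
```

View pics/s4.png

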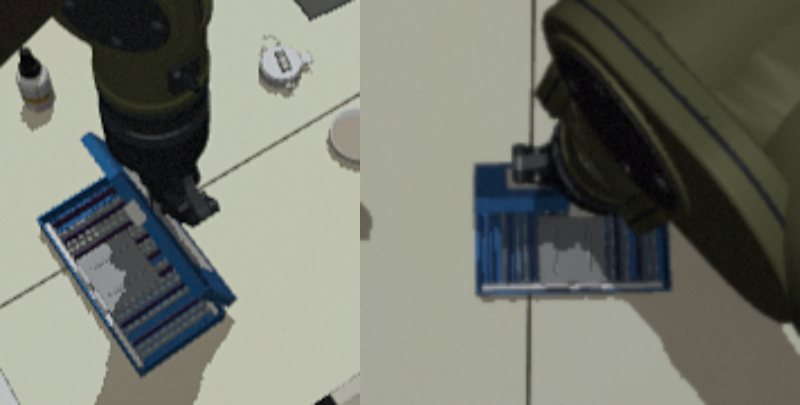

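The lid is leaning inward over the tray, driven by the finger, and the case is still in place. I'll carry on.

```bash
python3 -m crank '[{"slide":[-0.005,0,-0.001],"turn":0,"claw":1},{"slide":[-0.01,0,-0.003],"turn":0,"claw":1},{"slide":[-0.015,0,-0.005],"turn":0,"claw":1},{"slide":[-0.02,0,-0.008],"turn":0,"claw":1},{"slide":[-0.025,0,-0.01],"turn":0,"claw":1},{"slide":[-0.029,0,-0.013],"turn":0,"claw":1},{"slide":[-0.034,0,-0.016],"turn":0,"claw":1},{"slide":[-0.038,0,-0.02],"turn":0,"claw":1},{"slide":[-0.042,0,-0.023],"turn":0,"claw":1},{"slide":[-0.046,0,-0.027],"turn":0,"claw":1},{"slide":[-0.049,0,-0.032],"turn":0,"claw":1},{"slide":[-0.052,0,-0.036],"turn":0,"claw":1},{"slide":[-0.055,0,-0.041],"turn":0,"claw":1},{"slide":[-0.057,0,-0.046],"turn":0,"claw":1},{"slide":[-0.059,0,-0.05],"turn":0,"claw":1},{"slide":[-0.061,0,-0.055],"turn":0,"claw":1},{"slide":[-0.062,0,-0.06],"turn":0,"claw":1},{"slide":[-0.062,0,-0.064],"turn":0,"claw":1},{"slide":[-0.062,0,-0.066],"turn":0,"claw":1},{"slide":[-0.062,0,-0.066],"turn":0,"claw":1}]'
python3 -m crank '[{"slide":[0,0,-0.001],"turn":0,"claw":1},{"slide":[0,0,-0.002],"turn":0,"claw":1},{"slide":[0,0,-0.002],"turn":0,"claw":1}]'
```

```text
t: 8.8
ee_pos: [377.1, 357.9, 37.7]
ee_rot: [[-0.999, -0.039, -0.001], [-0.039, 0.999, -0.001], [0.001, -0.001, -1.0]]
ft_force: [-0.6, -0.6, 1.0]
opening: -0.2
grasp_force: 0.0
t: 9.05
ee_pos: [377.7, 358.5, 36.7]
ee_rot: [[-0.999, -0.039, 0.001], [-0.039, 0.999, 0.001], [-0.001, 0.0, -1.0]]
ft_force: [-0.3, -0.6, 1.3]
opening: 0.1
grasp_force: 0.6
```

```bash
python3 -m crank '[{"slide":[0,0,-0.001],"turn":0,"claw":1},{"slide":[0,0,-0.002],"turn":0,"claw":1},{"slide":[0,0,-0.002],"turn":0,"claw":1},{"slide":[0,0,-0.002],"turn":0,"claw":1}]'
```

```text
t: 9.38
ee_pos: [377.7, 358.5, 36.5]
ee_rot: [[-0.999, -0.039, 0.001], [-0.039, 0.999, 0.001], [-0.001, 0.001, -1.0]]
ft_force: [-2.9, -2.9, 15.9]
opening: -0.2
grasp_force: 8.1
```

The lid met a firm stop: 16 N at z = 36.5, and shut should be 37. I'll retreat straight up and check.

```bash
python3 -m crank '[{"slide":[0,0,0.005],"turn":0,"claw":1},{"slide":[0,0,0.03],"turn":0,"claw":1},{"slide":[0,0,0.065],"turn":0,"claw":1},{"slide":[0,0,0.1],"turn":0,"claw":1},{"slide":[0,0,0.135],"turn":0,"claw":1},{"slide":[0,0,0.17],"turn":0,"claw":1},{"slide":[-0.03,0.03,0.19],"turn":0,"claw":1},{"slide":[-0.06,0.05,0.19],"turn":0,"claw":1},{"slide":[-0.09,0.07,0.19],"turn":0,"claw":1},{"slide":[-0.11,0.09,0.19],"turn":0,"claw":1},{"slide":[-0.13,0.11,0.19],"turn":0,"claw":1},{"slide":[-0.13,0.11,0.19],"turn":0,"claw":1},{"slide":[-0.13,0.11,0.19],"turn":0,"claw":1},{"slide":[-0.13,0.11,0.19],"turn":0,"claw":1}]'
python3 -c "
from h import *
a=snap('side','side5')[140:320,170:330]; b=snap('top','t5')[160:310,190:370]
cv2.imwrite('pics/s5.png',np.hstack([cv2.resize(a,(360,405)),cv2.resize(b,(440,405))])[:,:,::-1])
c,s=np.cos(.036),np.sin(.036)
P=np.array([[396.9+c*x-s*y,357.5+s*x+c*y,37] for x,y in[(-47,87.5),(-47,-87.5),(48,-87.5),(48,87.5)]])
print(((proj('side',P)-[170,140])*2.25).round(),((proj('top',P)-[190,160])*[2.44,2.7]).round())"
```

```text
t: 10.55
ee_pos: [247.5, 467.9, 224.2]
ee_rot: [[-0.999, -0.04, 0.0], [-0.04, 0.999, -0.001], [-0.0, -0.001, -1.0]]
ft_force: [0.6, -0.6, 0.4]
opening: -0.1
grasp_force: 0.0
[[ 32. 212.]
 [136. 369.]
 [227. 305.]
 [119. 159.]] [[189. 296.]
 [388. 293.]
 [383. 174.]
 [188. 176.]]
```

View pics/s5.png

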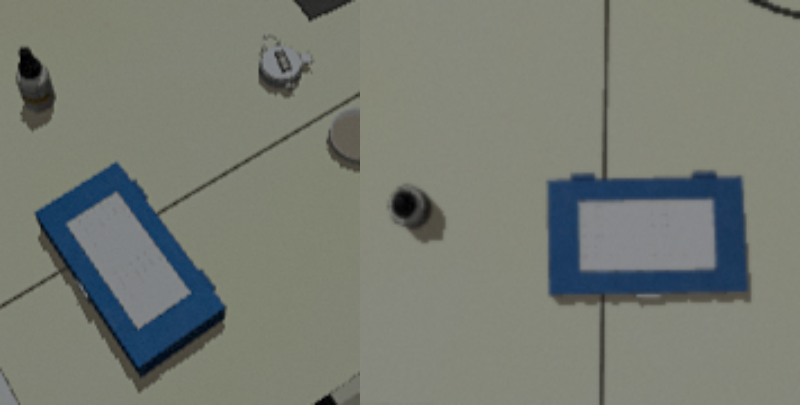

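The lid's corners match the predicted shut position to within about 2–3 px. The case and the small things around it have not moved.

```bash
python3 -c "
from plant import job
print(job.hand_in())"
```

```text
the job is handed in; nothing more can be done
None
```

The slide case is closed: I pushed the flap down flat first, then the lid fully shut over it; the case and the things round it stayed in place, and I handed the job in at about 10.6 s.

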